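# Load the topping carousel and hold it with the red jar at the front

## Task

Put the two topping jars that stand on the counter upright into the two free pockets of the carousel, one in each, without knocking any jar over. Smoothly, so that the jars do not topple, turn the carousel by the handle at its centre until the red-lidded jar is in line with the yellow arrow on the base, and finish still gripping the handle, holding the carousel still there (do not let go). The two jars already in the carousel stay seated in their pockets, and the bottle, cup, bowl, tub and spatula stay where they are on the counter.

Things in the scene. Friction and masses are not known exactly. Their poses are not given: they have to be found in the camera images.
- base: Fixed round black base of the carousel, 250 mm across. Origin on the counter at the carousel's vertical axis. Its own +x axis is the carousel's front: a flat yellow arrow (10 mm high) lies along it and points outward, its triangular head (85 mm wide at its root) showing beyond the white disc, its tip 227 mm from the axis.
- turntable: White disc, 320 mm across, turning without stops about the base's vertical axis (friction 0.05 N m; a knock can turn it; jars rock if it is jerked). Origin on the axis at its underside, 22 mm above the counter; z up; upper face 32 mm above the counter. Four square pockets, 62 mm inside, 4 mm walls 38 mm high above the disc, centred 100 mm from the axis, one side of each facing it.
- handle: Black upright grip fin fixed on the turntable's central post, turning with it: 50 mm long (its x, the turntable's x), 16 mm thick (its y), 42 mm tall. Origin at the middle of its underside, 140 mm above the counter; it ends at 182 mm, above the tops of the jars (127 mm when seated).
- handle_grip (a point): Point at the middle of the handle fin, on the axis, 162 mm above the counter, where to grip it across its thickness (y).
- cell_a (a point): Centre of the floor of a pocket that is free at the start (135 deg from the turntable's x), 32 mm above the counter; same axes as the turntable.
- cell_b (a point): Centre of the floor of the other pocket that is free at the start (-135 deg from the turntable's x).
- red_jar: sealed jar, 50 mm diameter, 95 mm tall, origin at the centre of its underside, z up; about 0.16 kg, the weight low down; the lid is the top 20 mm; the marked one: red lid, dark brown contents; starts on the counter.
- white_jar: sealed jar, 50 mm diameter, 95 mm tall, origin at the centre of its underside, z up; about 0.16 kg, the weight low down; the lid is the top 20 mm; white lid, tan contents; starts on the counter.
- kept_jar1: sealed jar, 50 mm diameter, 95 mm tall, origin at the centre of its underside, z up; about 0.16 kg, the weight low down; the lid is the top 20 mm; white lid, green contents; already in a pocket of the carousel, loose in it.
- kept_jar2: sealed jar, 50 mm diameter, 95 mm tall, origin at the centre of its underside, z up; about 0.16 kg, the weight low down; the lid is the top 20 mm; white lid, pink contents; already in a pocket of the carousel, loose in it.
- cell_c (a point): Centre of the floor of a pocket taken at the start (45 deg from the turntable's x).
- cell_d (a point): Centre of the floor of the other pocket taken at the start (-45 deg from the turntable's x).
- squeeze_bottle: Bystander: yellow bottle, 54 mm diameter, 170 mm tall, standing beyond the two jars; origin under its centre.
- sundae_cup: Bystander: blue cup, 84 mm across, 85 mm tall, on the right; origin under its centre.
- bowl: Bystander: steel bowl, 120 mm across, 50 mm tall, on the left; origin under its centre.
- tub: Bystander: white tub with green lid, 96 mm across, 85 mm tall, between the robot and the two jars; origin under its centre.
- spatula: Bystander: spatula lying flat on the right; origin under its middle.
Mind the look-alikes: they are no part of the job. What is shaped like the white_jar but purple is not meant.

How it is judged:
By the outcome, as a careful person would: the job done as asked, in the order asked, and still so for the second after the job is handed in, while the arm keeps its last pose, push and grip.
It also fails if it takes over 72 s, if anything falls off the work surface, if the arm or the gripper's body presses on something with over 40 N, if the wrist force passes 120 N, or if a joint passes its speed limit or range.

## Robot

A 6-joint arm with a two-finger parallel gripper is mounted at the origin on the work surface. World frame = base frame: x ahead of the robot, y to its left, z up, the work surface at z = 0. Lengths are in m, angles in rad, forces in N, time in s.
With the tool pointing down it reaches from about 0.275 to 0.85 m from the base axis. Payload 5.2 kg.
Tool frame: the origin (TCP) lies on the centre line of the jaws, within the pads' length; the fingertips stand 19 mm ahead of it and the grasp point (between the pads) is the TCP; x points along the fingers, z is the direction in which the jaws open and shut, and the axes are right-handed (so a half turn about x gives the same grasp; the last joint's range is limited). The gripper opens to 85 mm and grips with 20 to 120 N. Pads are 22 mm wide; open, the fingers measure 114 mm over their backs; the gripper's body (76 mm by 85 mm) begins 54 mm behind the grasp point. The pads swing forward as they close: fully open they stand 13 mm farther back than shut.
Start: joints at [-1.479, 0.259, 1.535, -0, 1.348, -0.203], TCP at [0.16, -0.526, 0.25] pointing down, gripper open.
Joint ranges: [-3.14, 3.14], [-0.91, 2.08], [0.19, 2.58], [-1.22, 4.36], [0.22, 2.71], [-3.12, 3.12]. Speed limits (rad/s): [2.57, 2.57, 3.14, 3.14, 3.14, 3.14].

## Interface

Orientations are given as a unit quaternion [w, x, y, z].
In Python, from bench import * gives the robot as it stands.
- The arm moves only by the tool play_rows, never from a script. Its argument "motion" is a list of rows, each an object with "claw": the finger opening in m, from 0 to 0.0854; "translation": the shift along the world's x, y, z in m, a list of three; "twist": the turn, a rotation vector about the world's x, y, z in rad, a list of three. In form: [{"claw": claw, "translation": [tx, ty, tz], "twist": [ax, ay, az]}, ...]. A call has 1 to 5 rows; each row shifts and turns the commanded pose from where the row before left it; what a row does not reach is not made up. A row lasts 1/12 s, in which the tool goes at most 41.7 mm and 7.16 degrees, less where a joint would pass 70% of its speed; a pose out of reach is approached as far as the arm can. A call is refused whole if a number of a shift passes 0.0417 or a number of a turn 0.125, either way. A call with a gripper value outside its range is refused whole. The fingers move at their own pace and stop on an object; the grip force is fixed at half the most. Time passes only in rows, so rows that do not move let the fingers close. It gives the time, the measured TCP pose, the force and the opening at its end, in the units of the state.
- sense(): the state, without advancing time (a new reading comes with each control period).
- grab_frame(name): name is "side" or "top" or "wrist"; returns a dict with "frame" (480x640x3 uint8, red, green, blue), "vfov" (degrees; the focal length in pixels is half the picture's height over the tangent of half this angle, whatever the lens; pixels are square), "cx", "cy" (the principal point, pixels), "extrinsics" (4x4, takes a point from world to camera coordinates). Camera axes: x right, y down, z forward; pixel columns grow to the right and rows downward; lengths in m; the calibration is good to about 2 mm. A picture is of the moment at which its call begins. There is no depth.
- sign_off(): hands the job in, once; it reports no verdict.
Trained networks look in the newest picture that a camera, given by its name, has taken for a name from the list of things; names that differ only in an ending like _2 or _b are one class to them, and where a whole thing is asked for, a point or a joint stands for the part that bears it (a point fixed in the world has none). Each returns a list of dicts, best first, with "conf" (0 to 1); they miss things now and then, are a little off and sometimes report something else, mostly with a low value. They report only what shows in the picture. A call takes as long as a camera call. They do not tell look-alikes from the thing itself.
- boxes_of(target, camera): "location" ([x, y, z] in m, in world coordinates, good to about 4 mm: the middle of the surface that is visible of it).
- tip_of(target, camera): "location" ([x, y, z] in m, in world coordinates, good to about 4 mm: a listed point, or the origin of a listed thing).
The state is a dict: "time_s": time; "qpos": joint angles; "qvel": joint speeds; "joint_efforts": joint torques, N m; "tool_pos": TCP position; "eef_rot": TCP orientation; "wrist_force": force on the tool from outside, world axes, zero at the start; "ft_torque": the same for the moment, N m; "finger_gap": finger opening in m.
Only numpy, scipy, OpenCV 4.12 (cv2) and the standard library are available. Lean on these libraries where they do the work, as an engineer would, in place of code of your own. Each camera call takes 0.05 s, during which the arm holds its last target.

## Working session

There is one attempt and no reset: what is moved stays moved. The work goes in short steps, Python scripts to look and compute and a tool call to move; the robot and the scene stay as the last step left them, time stands still between calls to the robot, and variables do not carry over. Pictures are saved under pics/ and viewed, and the job is handed in when it is done.

Besides the shell and the picture viewer there is one more tool, called after ">>>" as name(argument=value, ...) on one line, values as JSON. play_rows: Moves the arm, as the interface text tells. Its arguments: {"type":"object","properties":{"motion":{"type":"array","items":{"type":"object","properties":{"claw":{"type":"number"},"translation":{"type":"array","items":{"type":"number"}},"twist":{"type":"array","items":{"type":"number"}}}}}},"required":["motion"]}

```bash
ls; mkdir -p pics; cat > h.py <<'E'
from bench import *
import numpy as np, cv2
def snap(c,fn):
    f=grab_frame(c); cv2.imwrite('pics/'+fn,f['frame'][:,:,::-1]); return f
def proj(f,p):
    E=np.array(f['extrinsics']); q=E[:3,:3]@np.array(p)+E[:3,3]
    fl=f['frame'].shape[0]/2/np.tan(np.radians(f['vfov']/2)); return f['cx']+fl*q[0]/q[2], f['cy']+fl*q[1]/q[2]
def back(f,u,v,z):
    E=np.array(f['extrinsics']); fl=f['frame'].shape[0]/2/np.tan(np.radians(f['vfov']/2))
    d=E[:3,:3].T@np.array([(u-f['cx'])/fl,(v-f['cy'])/fl,1]); c=-E[:3,:3].T@E[:3,3]
    return c+d*(z-c[2])/d[2]
E
python3 - <<'E'
from h import *
f=snap('top','top0.png'); 
s=sense(); print(s)
for t in ['base','turntable','handle','handle_grip','cell_a','cell_b','cell_c','red_jar','white_jar','kept_jar1','kept_jar2','squeeze_bottle','sundae_cup','bowl','tub','spatula']:
    for r in tip_of(t,'top')[:4]: print(t,round(r['conf'],2),np.round(r['location'],3),np.round(proj(f,r['location'])))
snap('side','side0.png')
E
```

```text
pics
{'time_s': 0.05, 'qpos': array([-1.47879203e+00,  2.59335901e-01,  1.53604638e+00, -3.01108770e-05,
        1.34799828e+00, -2.02806437e-01]), 'qvel': array([ 1.84590827e-04, -9.60968834e-04, -1.08070781e-03, -1.28106067e-05,
        1.02645577e-03,  1.00593844e-03]), 'joint_efforts': array([ 3.28894988e-03, -4.47369325e+01, -2.91561162e+01, -3.69955214e-04,
        6.10217612e-03, -3.76703554e-06]), 'tool_pos': array([ 0.15977204, -0.52578373,  0.24949321]), 'eef_rot': array([ 0.56758571,  0.42160373,  0.56844427, -0.42067549]), 'wrist_force': array([ 0.99546786, -0.47315466, -0.50494992]), 'ft_torque': array([-0.03182215,  0.02772077, -0.03079982]), 'finger_gap': 0.0851443972684813}
turntable 0.58 [ 0.57  -0.15   0.024] [371. 225.]
handle 0.49 [ 0.571 -0.151  0.136] [376. 219.]
handle_grip 0.55 [ 0.573 -0.151  0.16 ] [376. 217.]
handle_grip 0.35 [ 0.471  0.193 -0.004] [265. 256.]
cell_a 0.87 [ 0.585 -0.25   0.03 ] [403. 220.]
cell_a 0.81 [ 0.672 -0.136  0.031] [367. 194.]
cell_a 0.63 [ 0.471 -0.166  0.032] [377. 256.]
cell_a 0.55 [ 0.557 -0.052  0.031] [341. 228.]
cell_b 0.87 
[... 334 characters left out ...]
57 -0.052  0.031] [341. 228.]
red_jar 0.64 [ 0.611  0.248 -0.002] [250. 213.]
red_jar 0.34 [ 0.344 -0.433 -0.002] [459. 296.]
white_jar 0.73 [0.382 0.159 0.001] [275. 283.]
white_jar 0.66 [ 0.471  0.194 -0.   ] [265. 255.]
white_jar 0.5 [ 0.401  0.277 -0.002] [239. 277.]
kept_jar1 0.88 [ 0.669 -0.14   0.031] [368. 195.]
kept_jar1 0.78 [ 0.585 -0.245  0.032] [401. 220.]
kept_jar2 0.88 [ 0.669 -0.14   0.031] [368. 195.]
kept_jar2 0.78 [ 0.585 -0.245  0.032] [401. 220.]
sundae_cup 0.8 [ 0.346 -0.434 -0.   ] [459. 296.]
bowl 0.74 [0.512 0.477 0.002] [178. 242.]
bowl 0.53 [ 0.571 -0.152  0.158] [377. 218.]
tub 0.66 [ 0.252  0.272 -0.001] [239. 323.]
spatula 0.64 [ 0.606 -0.487  0.002] [473. 216.]
```

View pics/top0.png

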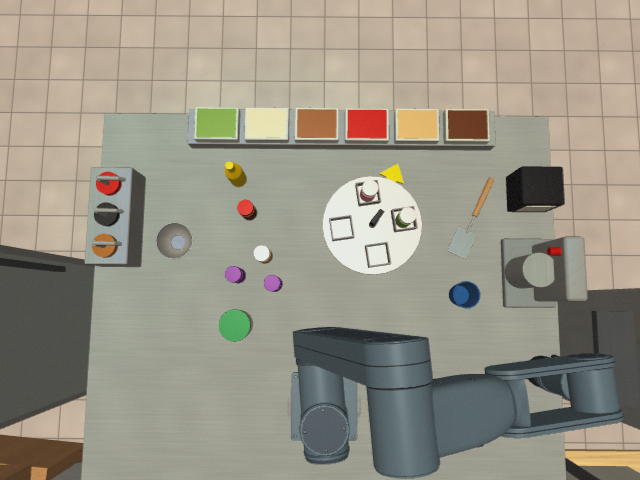

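View pics/side0.png

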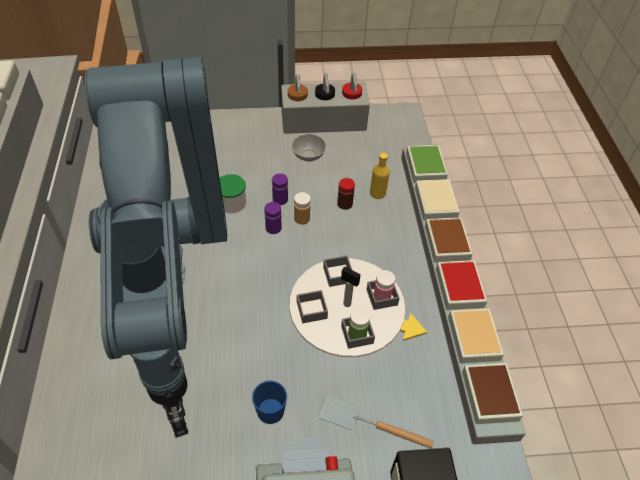

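```bash
python3 - <<'E'
import cv2
i=cv2.imread('pics/top0.png')
a=cv2.resize(i[180:345,210:310],None,fx=4,fy=4,interpolation=2)[:600]
b=cv2.resize(i[160:300,310:440],None,fx=4,fy=4,interpolation=2)
import numpy as np
c=np.zeros((600,800,3),np.uint8);c[:600,:380]=a[:600,:380];c[:560,390:390+410]=b[:,:410];cv2.imwrite('pics/crop0.png',c)
E
```

```text
(no output)
```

View pics/crop0.png

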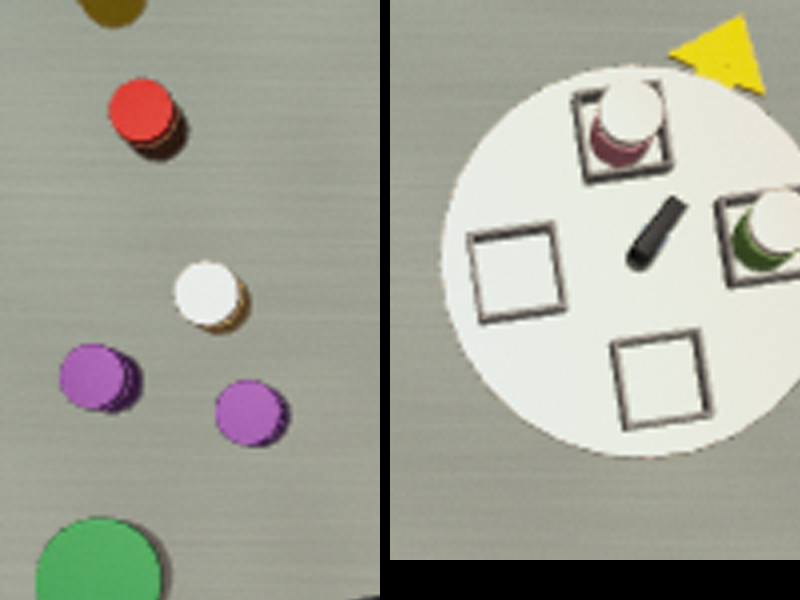

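Candidates in the top picture:
- Red lid at (246,209): this is red_jar.
- White lid with tan contents at (262,254): this is white_jar.
- Purple jars at (234,274) and (272,283): look-alikes.
- White lids at (368,190) and (405,215): the kept jars in the carousel.

The crop confirms the choice. Next I'll refine the positions with both cameras.

```bash
python3 - <<'E'
from h import *
from scipy.spatial.transform import Rotation as R
fs={c:grab_frame(c) for c in ['top','side']}
def lid(c,lo,hi,roi):
    h=cv2.cvtColor(fs[c]['frame'],cv2.COLOR_RGB2HSV); m=cv2.inRange(h,np.array(lo),np.array(hi))
    M=np.zeros_like(m); x0,y0,x1,y1=roi; M[y0:y1,x0:x1]=m[y0:y1,x0:x1]
    n,l,st,ce=cv2.connectedComponentsWithStats(M); k=1+np.argmax(st[1:,4]); return ce[k],st[k]
for nm,c,lo,hi,roi in [('red','top',(0,150,120),(8,255,255),(230,195,262,225)),('white','top',(0,0,190),(180,50,255),(250,240,280,268))]:
    ce,st=lid(c,lo,hi,roi); print(nm,c,ce,st,back(fs[c],*ce,.095))
for c in fs:
  f=fs[c]
  for t in ['handle_grip','turntable','base','cell_a','red_jar','white_jar','squeeze_bottle']:
    for r in tip_of(t,c)[:4]:
      if r['conf']>.4: print(c,t,round(r['conf'],2),np.round(r['location'],3),np.round(proj(f,r['location'])))
# arrow
f=fs['top'];h=cv2.cvtColor(f['frame'],cv2.COLOR_RGB2HSV);m=cv2.inRange(h,np.array((22,150,150)),np.array((35,255,255)))
M=np.zeros_like(m);M[155:195,370:415]=m[155:195,370:415]
area,tri=cv2.minEnclosingTriangle(np.argwhere(M)[:,None,::-1].astype(np.float32)); print('arrow',[np.round(back(f,*p[0],.01),4) for p in tri])
# disc
m=cv2.inRange(h,np.array((0,0,215)),np.array((180,40,255)));M=np.zeros_like(m);M[170:280,318:426]=m[170:280,318:426]
e=cv2.fitEllipse(cv2.convexHull(np.argwhere(M)[:,::-1].astype(np.float32))); print('disc',e,back(f,*e[0],.032))
s=sense(); q=s['eef_rot'];print(R.from_quat([q[1],q[2],q[3],q[0]]).as_matrix().round(3))
cam=f['extrinsics'];print(back(f,f['cx'],f['cy'],0), -np.array(cam)[:3,:3].T@np.array(cam)[:3,3])
for c in fs: cv2.imwrite(f'pics/{c}1.png',fs[c]['frame'][:,:,::-1])
E
```

```text
red top [244.8423913  207.17391304] [238 200  15  15 184] [0.61168574 0.2485963  0.095     ]
white top [260.88888889 252.67171717] [253 245  16  16 198] [0.47065907 0.19572848 0.095     ]
top handle_grip 0.45 [ 0.573 -0.152  0.158] [377. 217.]
top handle_grip 0.45 [ 0.588 -0.243  0.03 ] [400. 220.]
top turntable 0.98 [ 0.569 -0.15   0.022] [371. 225.]
top cell_a 0.9 [ 0.59  -0.247  0.029] [402. 219.]
top cell_a 0.69 [ 0.556 -0.048  0.033] [340. 229.]
top cell_a 0.66 [ 0.469 -0.165  0.035] [377. 256.]
top cell_a 0.66 [ 0.671 -0.137  0.036] [368. 194.]
top red_jar 0.57 [0.51  0.477 0.003] [178. 243.]
top red_jar 0.55 [0.613 0.247 0.002] [250. 212.]
top red_jar 0.49 [ 0.722  0.287 -0.005] [239. 180.]
top white_jar 0.69 [ 0.402  0.279 -0.   ] [238. 276.]
top white_jar 0.66 [ 0.472  0.197 -0.003] [264. 255.]
top white_jar 0.6 [0.382 0.162 0.002] [274. 283.]
top squeeze_bottle 0.62 [ 0.721  0.285 -0.001] [239. 180.]
side handle_grip 0.72 [ 0.564 -0.149  0.161] [347. 276.]
side handle_grip 0.55 [ 0.673 -0.133  0.035] [382. 296.]
side turntable 0.93 [ 0.57  -0.151  0.024] [346. 305.]
side ce
[... 172 characters left out ...]
2 -0.17   0.031] [311. 312.]
side red_jar 0.62 [0.612 0.25  0.001] [344. 203.]
side white_jar 0.93 [0.374 0.166 0.004] [271. 226.]
side white_jar 0.68 [ 0.466  0.198 -0.   ] [300. 218.]
side white_jar 0.66 [0.401 0.281 0.001] [278. 199.]
side squeeze_bottle 0.63 [ 0.727  0.286 -0.002] [378. 194.]
arrow [array([ 0.7801, -0.2385,  0.01  ]), array([ 0.7429, -0.1726,  0.01  ]), array([ 0.7052, -0.2596,  0.01  ])]
disc ((371.8395080566406, 224.85816955566406), (96.95061492919922, 98.59005737304688), 116.43763732910156) [ 0.56936207 -0.15061167  0.032     ]
[[-0.     0.957  0.291]
 [-0.     0.291 -0.957]
 [-1.    -0.     0.   ]]
[0.51517671 0.01124911 0.        ] [0.32555279 0.00933871 1.57238922]
```

Measurements:
- Carousel axis (0.570, -0.151); turntable x at about -36°.
- cell_a (0.555, -0.052), cell_b (0.471, -0.166).
- Arrow at -22.7°. Its tip measures 0.228 m from the axis, against 0.227 given.
- Red jar (0.612, 0.248), white jar (0.470, 0.196).

Red goes in cell_a and white in cell_b. The present jaw angle suits both jars, so I'm moving to the red jar.

>>> play_rows(motion=[{"claw": 0.0854, "translation": [0.01, 0.017, 0], "twist": [0, 0, 0]}, {"claw": 0.0854, "translation": [0.018, 0.031, 0], "twist": [0, 0, 0]}, {"claw": 0.0854, "translation": [0.018, 0.031, 0], "twist": [0, 0, 0]}, {"claw": 0.0854, "translation": [0.018, 0.031, 0], "twist": [0, 0, 0]}, {"claw": 0.0854, "translation": [0.018, 0.031, 0], "twist": [0, 0, 0]}])

```text
time_s: 2.12
tool_pos: [0.2422, -0.3839, 0.2502]
eef_rot: [0.568, 0.421, 0.568, -0.421]
wrist_force: [1.2, -0.3, -0.3]
finger_gap: 0.0852
```

>>> play_rows(motion=[{"claw": 0.0854, "translation": [0.018, 0.031, 0], "twist": [0, 0, 0]}, {"claw": 0.0854, "translation": [0.018, 0.031, 0], "twist": [0, 0, 0]}, {"claw": 0.0854, "translation": [0.018, 0.031, 0], "twist": [0, 0, 0]}, {"claw": 0.0854, "translation": [0.018, 0.031, 0], "twist": [0, 0, 0]}, {"claw": 0.0854, "translation": [0.018, 0.031, 0], "twist": [0, 0, 0]}])

```text
time_s: 2.53
tool_pos: [0.3323, -0.2287, 0.2506]
eef_rot: [0.568, 0.421, 0.568, -0.421]
wrist_force: [0.5, -0.6, -0.2]
finger_gap: 0.0851
```

>>> play_rows(motion=[{"claw": 0.0854, "translation": [0.018, 0.031, 0], "twist": [0, 0, 0]}, {"claw": 0.0854, "translation": [0.018, 0.031, 0], "twist": [0, 0, 0]}, {"claw": 0.0854, "translation": [0.018, 0.031, 0], "twist": [0, 0, 0]}, {"claw": 0.0854, "translation": [0.018, 0.031, 0], "twist": [0, 0, 0]}, {"claw": 0.0854, "translation": [0.018, 0.031, 0], "twist": [0, 0, 0]}])

```text
time_s: 2.95
tool_pos: [0.4224, -0.0735, 0.2506]
eef_rot: [0.568, 0.421, 0.568, -0.421]
wrist_force: [0.1, -0.7, 0.7]
finger_gap: 0.0857
```

>>> play_rows(motion=[{"claw": 0.0854, "translation": [0.018, 0.031, 0], "twist": [0, 0, 0]}, {"claw": 0.0854, "translation": [0.018, 0.031, 0], "twist": [0, 0, 0]}, {"claw": 0.0854, "translation": [0.018, 0.031, 0], "twist": [0, 0, 0]}, {"claw": 0.0854, "translation": [0.018, 0.031, 0], "twist": [0, 0, 0]}, {"claw": 0.0854, "translation": [0.018, 0.031, 0], "twist": [0, 0, 0]}])

```text
time_s: 3.37
tool_pos: [0.5124, 0.0816, 0.2504]
eef_rot: [0.568, 0.421, 0.568, -0.421]
wrist_force: [1.1, -0.6, -0.2]
finger_gap: 0.0858
```

>>> play_rows(motion=[{"claw": 0.0854, "translation": [0.018, 0.031, 0], "twist": [0, 0, 0]}, {"claw": 0.0854, "translation": [0.018, 0.031, 0], "twist": [0, 0, 0]}, {"claw": 0.0854, "translation": [0.018, 0.031, 0], "twist": [0, 0, 0]}, {"claw": 0.0854, "translation": [0.018, 0.031, 0], "twist": [0, 0, 0]}, {"claw": 0.0854, "translation": [0.018, 0.031, 0], "twist": [0, 0, 0]}])

```text
time_s: 3.78
tool_pos: [0.6024, 0.2365, 0.2502]
eef_rot: [0.568, 0.421, 0.568, -0.421]
wrist_force: [0.9, -0.3, -0.2]
finger_gap: 0.0852
```

>>> play_rows(motion=[{"claw": 0.0854, "translation": [0.01, 0.012, 0], "twist": [0, 0, 0]}, {"claw": 0.0854, "translation": [0, 0, -0.02], "twist": [0, 0, 0]}, {"claw": 0.0854, "translation": [0, 0, -0.02], "twist": [0, 0, 0]}, {"claw": 0.0854, "translation": [0, 0, -0.01], "twist": [0, 0, 0]}])

```text
time_s: 4.12
tool_pos: [0.6108, 0.2471, 0.1974]
eef_rot: [0.567, 0.42, 0.569, -0.422]
wrist_force: [-1.0, 1.2, -0.0]
finger_gap: 0.0851
```

```bash
python3 - <<'E'
from h import *
f=snap('wrist','w1.png'); print(sense()['qpos'].round(3)); s=sense()['tool_pos'];print(s)
print(proj(f,[s[0],s[1],.095]),proj(f,[s[0],s[1],.0]),proj(f,[.612,.2485,.095]))
for r in tip_of('red_jar','wrist'): print(r)
E
```

```text
[ 0.215  0.491  1.325 -0.     1.332  1.491]
[0.60993848 0.24653552 0.1958812 ]
(np.float64(319.68162365580554), np.float64(244.85904885168253)) (np.float64(319.6396765730735), np.float64(201.81051993519287)) (np.float64(317.4345820444525), np.float64(240.67804236508948))
{'location': [0.6105, 0.2497, 0.0025], 'conf': 0.81}
```

View pics/w1.png

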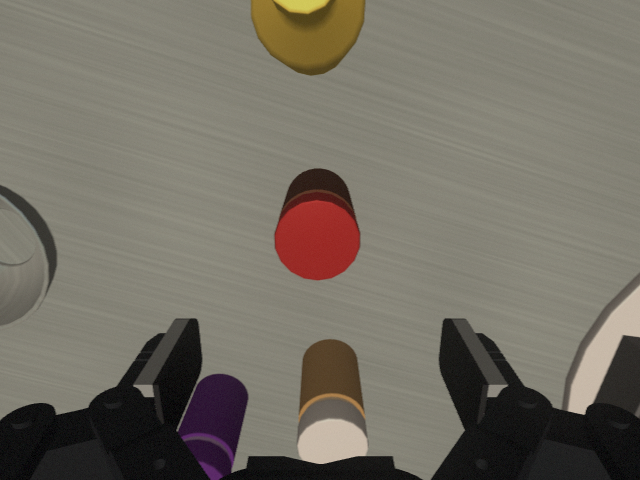

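Red lid centre at (317,240), where (0.612, 0.2485) projects to, so the position holds. Descending.

>>> play_rows(motion=[{"claw": 0.0854, "translation": [0, 0, -0.02], "twist": [0, 0, 0]}, {"claw": 0.0854, "translation": [0, 0, -0.02], "twist": [0, 0, 0]}, {"claw": 0.0854, "translation": [0, 0, -0.025], "twist": [0, 0, 0]}, {"claw": 0.0854, "translation": [0, 0, -0.025], "twist": [0, 0, 0]}, {"claw": 0.0854, "translation": [0, 0, -0.02], "twist": [0, 0, 0]}])

```text
time_s: 4.63
tool_pos: [0.6122, 0.2464, 0.0903]
eef_rot: [0.568, 0.422, 0.568, -0.421]
wrist_force: [0.2, -0.7, 0.4]
finger_gap: 0.0856
```

>>> play_rows(motion=[{"claw": 0.0854, "translation": [0, 0, -0.015], "twist": [0, 0, 0]}, {"claw": 0.0854, "translation": [0, 0, 0], "twist": [0, 0, 0]}, {"claw": 0.0854, "translation": [0, 0, 0], "twist": [0, 0, 0]}])

```text
time_s: 4.88
tool_pos: [0.6121, 0.2465, 0.0759]
eef_rot: [0.568, 0.421, 0.568, -0.421]
wrist_force: [0.2, -0.3, 0.6]
finger_gap: 0.0857
```

>>> play_rows(motion=[{"claw": 0.055, "translation": [0, 0.002, 0], "twist": [0, 0, 0]}, {"claw": 0.04, "translation": [0, 0, 0], "twist": [0, 0, 0]}, {"claw": 0.03, "translation": [0, 0, 0], "twist": [0, 0, 0]}, {"claw": 0.03, "translation": [0, 0, 0], "twist": [0, 0, 0]}, {"claw": 0.03, "translation": [0, 0, 0], "twist": [0, 0, 0]}])

```text
time_s: 5.3
tool_pos: [0.6129, 0.2492, 0.0774]
eef_rot: [0.569, 0.422, 0.567, -0.42]
wrist_force: [-0.8, 1.1, 6.4]
finger_gap: 0.0488
```

>>> play_rows(motion=[{"claw": 0.03, "translation": [0, 0, 0], "twist": [0, 0, 0]}, {"claw": 0.03, "translation": [0, 0, 0.008], "twist": [0, 0, 0]}, {"claw": 0.03, "translation": [0, 0, 0.015], "twist": [0, 0, 0]}, {"claw": 0.03, "translation": [0, 0, 0.02], "twist": [0, 0, 0]}, {"claw": 0.03, "translation": [0, 0, 0.02], "twist": [0, 0, 0]}])

```text
time_s: 5.72
tool_pos: [0.6111, 0.2485, 0.1388]
eef_rot: [0.568, 0.421, 0.568, -0.422]
wrist_force: [0.9, -0.9, -1.0]
finger_gap: 0.0487
```

>>> play_rows(motion=[{"claw": 0.03, "translation": [0, -0.005, 0.02], "twist": [0, 0, 0]}, {"claw": 0.03, "translation": [-0.001, -0.01, 0.012], "twist": [0, 0, 0]}, {"claw": 0.03, "translation": [-0.003, -0.015, 0], "twist": [0, 0, 0]}, {"claw": 0.03, "translation": [-0.004, -0.02, 0], "twist": [0, 0, 0]}, {"claw": 0.03, "translation": [-0.005, -0.025, 0], "twist": [0, 0, 0]}])

```text
time_s: 6.13
tool_pos: [0.5978, 0.1727, 0.1694]
eef_rot: [0.568, 0.421, 0.569, -0.421]
wrist_force: [0.4, -0.7, -2.4]
finger_gap: 0.0487
```

>>> play_rows(motion=[{"claw": 0.03, "translation": [-0.005, -0.026, 0], "twist": [0, 0, 0]}, {"claw": 0.03, "translation": [-0.005, -0.026, 0], "twist": [0, 0, 0]}, {"claw": 0.03, "translation": [-0.005, -0.026, 0], "twist": [0, 0, 0]}, {"claw": 0.03, "translation": [-0.005, -0.026, 0], "twist": [0, 0, 0]}, {"claw": 0.03, "translation": [-0.005, -0.026, 0], "twist": [0, 0, 0]}])

```text
time_s: 6.55
tool_pos: [0.5719, 0.0415, 0.169]
eef_rot: [0.567, 0.421, 0.569, -0.422]
wrist_force: [0.5, -0.4, -2.1]
finger_gap: 0.0489
```

>>> play_rows(motion=[{"claw": 0.03, "translation": [-0.005, -0.026, 0], "twist": [0, 0, 0]}, {"claw": 0.03, "translation": [-0.005, -0.026, 0], "twist": [0, 0, 0]}, {"claw": 0.03, "translation": [-0.004, -0.02, 0], "twist": [0, 0, 0]}, {"claw": 0.03, "translation": [-0.003, -0.015, 0], "twist": [0, 0, 0]}, {"claw": 0.03, "translation": [-0.002, -0.008, 0], "twist": [0, 0, 0]}])

```text
time_s: 6.97
tool_pos: [0.553, -0.054, 0.1691]
eef_rot: [0.567, 0.421, 0.568, -0.422]
wrist_force: [0.3, 0.0, -2.0]
finger_gap: 0.0487
```

```bash
python3 - <<'E'
from h import *
f=snap('side','s2.png'); s=sense();print(s['tool_pos'],s['qpos'].round(3))
t=snap('top','t2.png')
for c in ['side','top']:
  for n in ['cell_a','red_jar']:
    for r in tip_of(n,c)[:4]: print(c,n,r)
i=cv2.imread('pics/s2.png'); cv2.imwrite('pics/s2c.png',cv2.resize(i[190:370,250:450],None,fx=3,fy=3,interpolation=2))
E
```

```text
[ 0.55307076 -0.05441796  0.16925739] [-2.980e-01  3.370e-01  1.635e+00 -1.000e-03  1.172e+00  9.810e-01]
side cell_a {'location': [0.47, -0.1707, 0.0317], 'conf': 0.94}
side cell_a {'location': [0.5557, -0.052, 0.0326], 'conf': 0.93}
side cell_a {'location': [0.6674, -0.1343, 0.0343], 'conf': 0.63}
side cell_a {'location': [0.5846, -0.2518, 0.0336], 'conf': 0.63}
side red_jar {'location': [0.5497, -0.0557, 0.0914], 'conf': 0.94}
top cell_a {'location': [0.5868, -0.2482, 0.0288], 'conf': 0.83}
top cell_a {'location': [0.6713, -0.1368, 0.032], 'conf': 0.65}
top cell_a {'location': [0.5567, -0.0527, 0.0322], 'conf': 0.57}
top cell_a {'location': [0.4717, -0.1621, 0.033], 'conf': 0.57}
```

View pics/s2c.png

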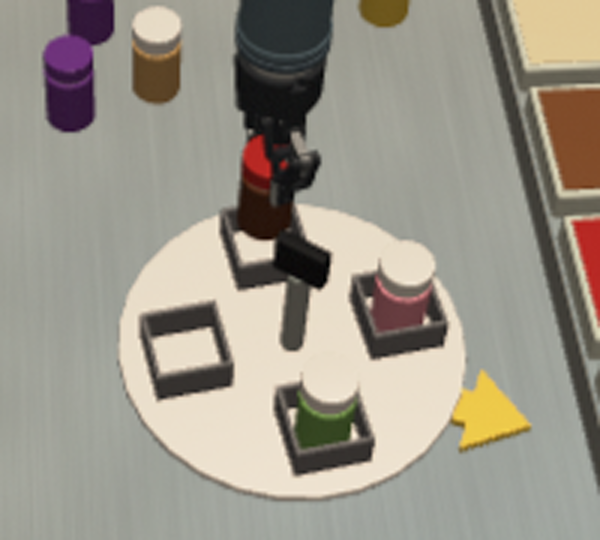

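>>> play_rows(motion=[{"claw": 0.03, "translation": [0.003, 0.0025, -0.008], "twist": [0, 0, 0]}, {"claw": 0.03, "translation": [0, 0, -0.012], "twist": [0, 0, 0]}, {"claw": 0.03, "translation": [0, 0, -0.01], "twist": [0, 0, 0]}, {"claw": 0.03, "translation": [0, 0, -0.01], "twist": [0, 0, 0]}, {"claw": 0.03, "translation": [0, 0, -0.008], "twist": [0, 0, 0]}])

```text
time_s: 7.68
tool_pos: [0.5574, -0.0481, 0.1207]
eef_rot: [0.568, 0.421, 0.569, -0.421]
wrist_force: [0.9, 0.4, -1.0]
finger_gap: 0.0488
```

>>> play_rows(motion=[{"claw": 0.03, "translation": [0, 0, -0.006], "twist": [0, 0, 0]}, {"claw": 0.03, "translation": [0, 0, -0.003], "twist": [0, 0, 0]}, {"claw": 0.03, "translation": [0, 0, -0.002], "twist": [0, 0, 0]}, {"claw": 0.03, "translation": [0, 0, 0], "twist": [0, 0, 0]}])

```text
time_s: 8.02
tool_pos: [0.5578, -0.0489, 0.111]
eef_rot: [0.568, 0.421, 0.568, -0.421]
wrist_force: [-0.3, -0.3, -1.3]
finger_gap: 0.0486
```

>>> play_rows(motion=[{"claw": 0.03, "translation": [-0.001, -0.001, 0], "twist": [0, 0, 0]}, {"claw": 0.03, "translation": [-0.001, -0.001, -0.001], "twist": [0, 0, 0]}, {"claw": 0.03, "translation": [-0.001, -0.001, -0.001], "twist": [0, 0, 0]}, {"claw": 0.03, "translation": [0, 0, 0], "twist": [0, 0, 0]}])

```text
time_s: 8.35
tool_pos: [0.5546, -0.052, 0.1095]
eef_rot: [0.568, 0.421, 0.568, -0.421]
wrist_force: [0.4, -0.3, -2.0]
finger_gap: 0.0486
```

```bash
python3 - <<'E'
from h import *
f=snap('side','s3.png'); s=sense();print(s['tool_pos'],s['wrist_force'])
i=cv2.imread('pics/s3.png'); cv2.imwrite('pics/s3c.png',cv2.resize(i[190:370,250:450],None,fx=3,fy=3,interpolation=2))
E
```

```text
[ 0.55470954 -0.05194235  0.10945679] [-0.47256162  0.33276176 -1.46464882]
```

View pics/s3c.png

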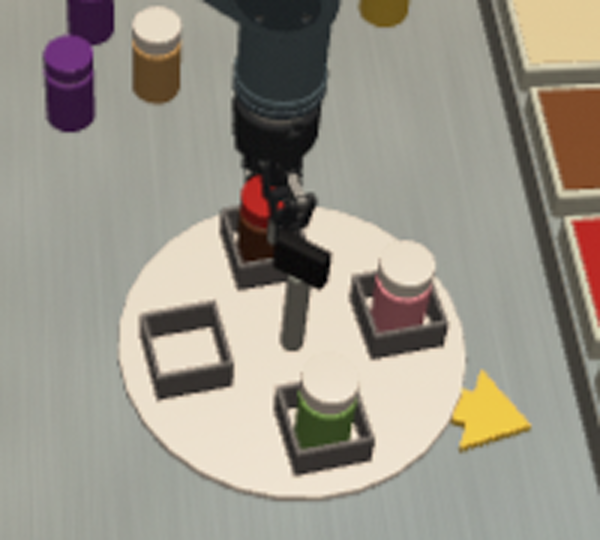

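The red jar is inside its pocket and held just above the floor (still about 1.5 N of hanging weight). I'll lower it to contact.

>>> play_rows(motion=[{"claw": 0.03, "translation": [0, 0, -0.0015], "twist": [0, 0, 0]}, {"claw": 0.03, "translation": [0, 0, 0], "twist": [0, 0, 0]}, {"claw": 0.03, "translation": [0, 0, 0], "twist": [0, 0, 0]}])

```text
time_s: 8.65
tool_pos: [0.5559, -0.0519, 0.1093]
eef_rot: [0.569, 0.422, 0.567, -0.421]
wrist_force: [0.5, 0.3, 5.9]
finger_gap: 0.0488
```

>>> play_rows(motion=[{"claw": 0.056, "translation": [0, 0, 0], "twist": [0, 0, 0]}, {"claw": 0.065, "translation": [0, 0, 0], "twist": [0, 0, 0]}, {"claw": 0.075, "translation": [0, 0, 0], "twist": [0, 0, 0]}, {"claw": 0.075, "translation": [0, 0, 0], "twist": [0, 0, 0]}])

```text
time_s: 8.98
tool_pos: [0.5547, -0.0518, 0.1077]
eef_rot: [0.568, 0.421, 0.568, -0.421]
wrist_force: [-0.5, -0.1, 0.2]
finger_gap: 0.0749
```

>>> play_rows(motion=[{"claw": 0.08, "translation": [0, 0, 0.01], "twist": [0, 0, 0]}, {"claw": 0.08, "translation": [0, 0, 0.02], "twist": [0, 0, 0]}, {"claw": 0.08, "translation": [0, 0, 0.025], "twist": [0, 0, 0]}, {"claw": 0.08, "translation": [0, 0, 0.025], "twist": [0, 0, 0]}, {"claw": 0.08, "translation": [0, 0, 0.02], "twist": [0, 0, 0]}])

```text
time_s: 9.4
tool_pos: [0.5552, -0.0519, 0.2104]
eef_rot: [0.569, 0.421, 0.567, -0.421]
wrist_force: [1.4, 0.1, -0.6]
finger_gap: 0.0806
```

>>> play_rows(motion=[{"claw": 0.0854, "translation": [-0.0085, 0.025, 0], "twist": [0, 0, 0]}, {"claw": 0.0854, "translation": [-0.012, 0.035, 0], "twist": [0, 0, 0]}, {"claw": 0.0854, "translation": [-0.012, 0.035, 0], "twist": [0, 0, 0]}, {"claw": 0.0854, "translation": [-0.012, 0.035, 0], "twist": [0, 0, 0]}, {"claw": 0.0854, "translation": [-0.012, 0.035, 0], "twist": [0, 0, 0]}])

```text
time_s: 9.82
tool_pos: [0.4976, 0.1145, 0.2086]
eef_rot: [0.568, 0.422, 0.568, -0.421]
wrist_force: [0.2, 0.9, 0.5]
finger_gap: 0.0852
```

>>> play_rows(motion=[{"claw": 0.0854, "translation": [-0.012, 0.035, 0], "twist": [0, 0, 0]}, {"claw": 0.0854, "translation": [-0.01, 0.03, 0], "twist": [0, 0, 0]}, {"claw": 0.0854, "translation": [-0.006, 0.0175, 0], "twist": [0, 0, 0]}, {"claw": 0.0854, "translation": [0, 0, 0], "twist": [0, 0, 0]}, {"claw": 0.0854, "translation": [0, 0, 0], "twist": [0, 0, 0]}])

```text
time_s: 10.23
tool_pos: [0.4701, 0.1965, 0.2084]
eef_rot: [0.569, 0.42, 0.568, -0.42]
wrist_force: [-0.4, -0.0, -0.2]
finger_gap: 0.0854
```

```bash
python3 - <<'E'
from h import *
f=snap('wrist','w4.png'); s=sense();print(s['tool_pos'],s['qpos'].round(3))
print(proj(f,[.4707,.196,.095]),proj(f,[*s['tool_pos'][:2],.095]))
for r in tip_of('white_jar','wrist'): print(r)
h=cv2.cvtColor(f['frame'],cv2.COLOR_RGB2HSV);m=cv2.inRange(h,np.array((0,0,150)),np.array((30,60,255)))
g=snap('side','s4.png')
i=cv2.imread('pics/s4.png'); cv2.imwrite('pics/s4c.png',cv2.resize(i[190:370,250:450],None,fx=3,fy=3,interpolation=2))
E
```

```text
[0.47052597 0.19561452 0.20831095] [ 1.750e-01  2.190e-01  1.694e+00 -1.000e-03  1.227e+00  1.450e+00]
(np.float64(320.17231915189046), np.float64(236.77333340205385)) (np.float64(320.70567948784173), np.float64(237.21577681218182))
{'location': [0.4031, 0.28, 0.0029], 'conf': 0.96}
{'location': [0.3755, 0.1651, 0.0038], 'conf': 0.65}
{'location': [0.4703, 0.1974, 0.0013], 'conf': 0.6}
```

View pics/w4.png

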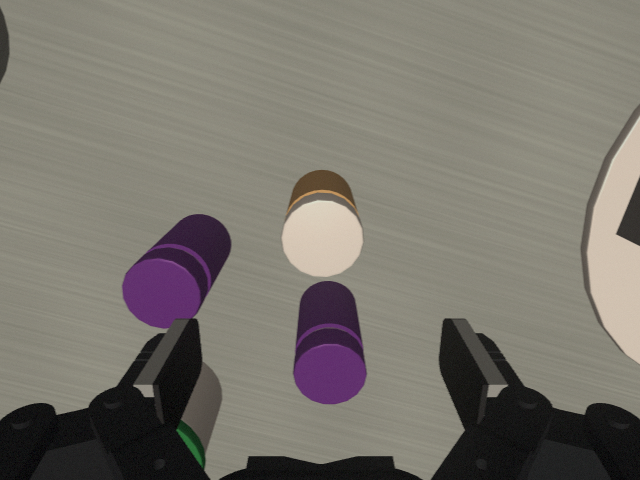

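View pics/s4c.png

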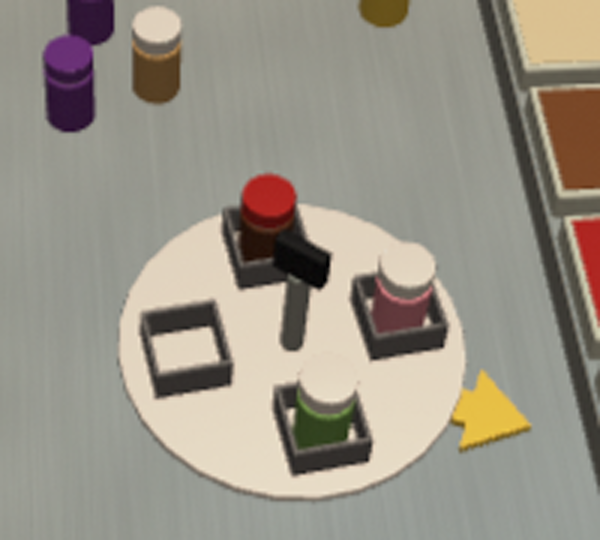

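The red jar sits upright in its pocket. The wrist picture shows the white lid at (322,238), against (320,237) predicted. Descending on the white jar.

>>> play_rows(motion=[{"claw": 0.0854, "translation": [0, 0, -0.02], "twist": [0, 0, 0]}, {"claw": 0.0854, "translation": [0, 0, -0.025], "twist": [0, 0, 0]}, {"claw": 0.0854, "translation": [0, 0, -0.025], "twist": [0, 0, 0]}, {"claw": 0.0854, "translation": [0, 0, -0.025], "twist": [0, 0, 0]}, {"claw": 0.0854, "translation": [0, 0, -0.02], "twist": [0, 0, 0]}])

```text
time_s: 10.8
tool_pos: [0.4704, 0.1942, 0.0912]
eef_rot: [0.567, 0.421, 0.568, -0.422]
wrist_force: [-0.8, 0.0, -1.1]
finger_gap: 0.0854
```

>>> play_rows(motion=[{"claw": 0.0854, "translation": [0, 0, -0.012], "twist": [0, 0, 0]}, {"claw": 0.0854, "translation": [0, 0, -0.005], "twist": [0, 0, 0]}, {"claw": 0.0854, "translation": [0, 0, 0], "twist": [0, 0, 0]}, {"claw": 0.055, "translation": [0, 0, 0], "twist": [0, 0, 0]}, {"claw": 0.04, "translation": [0, 0, 0], "twist": [0, 0, 0]}])

```text
time_s: 11.22
tool_pos: [0.4714, 0.1955, 0.0768]
eef_rot: [0.568, 0.422, 0.567, -0.421]
wrist_force: [0.1, 0.3, 0.5]
finger_gap: 0.0637
```

>>> play_rows(motion=[{"claw": 0.03, "translation": [0, 0, 0], "twist": [0, 0, 0]}, {"claw": 0.03, "translation": [0, 0, 0], "twist": [0, 0, 0]}, {"claw": 0.03, "translation": [0, 0, 0], "twist": [0, 0, 0]}, {"claw": 0.03, "translation": [0, 0, 0], "twist": [0, 0, 0]}])

```text
time_s: 11.55
tool_pos: [0.4715, 0.1959, 0.0772]
eef_rot: [0.569, 0.422, 0.567, -0.42]
wrist_force: [-0.0, -0.6, 6.5]
finger_gap: 0.049
```

>>> play_rows(motion=[{"claw": 0.03, "translation": [0, 0, 0.008], "twist": [0, 0, 0]}, {"claw": 0.03, "translation": [0, 0, 0.015], "twist": [0, 0, 0]}, {"claw": 0.03, "translation": [0, 0, 0.02], "twist": [0, 0, 0]}, {"claw": 0.03, "translation": [0, 0, 0.02], "twist": [0, 0, 0]}, {"claw": 0.03, "translation": [0, -0.005, 0.02], "twist": [0, 0, 0]}])

```text
time_s: 11.97
tool_pos: [0.4696, 0.1912, 0.1598]
eef_rot: [0.568, 0.421, 0.569, -0.421]
wrist_force: [0.5, 0.3, -1.8]
finger_gap: 0.0485
```

>>> play_rows(motion=[{"claw": 0.03, "translation": [0, -0.01, 0.012], "twist": [0, 0, 0]}, {"claw": 0.03, "translation": [0, -0.016, 0], "twist": [0, 0, 0]}, {"claw": 0.03, "translation": [0, -0.022, 0], "twist": [0, 0, 0]}, {"claw": 0.03, "translation": [0, -0.028, 0], "twist": [0, 0, 0]}, {"claw": 0.03, "translation": [0, -0.03, 0], "twist": [0, 0, 0]}])

```text
time_s: 12.38
tool_pos: [0.4697, 0.0844, 0.1712]
eef_rot: [0.568, 0.421, 0.568, -0.421]
wrist_force: [0.2, 0.3, -2.1]
finger_gap: 0.0487
```

>>> play_rows(motion=[{"claw": 0.03, "translation": [0, -0.03, 0], "twist": [0, 0, 0]}, {"claw": 0.03, "translation": [0, -0.03, 0], "twist": [0, 0, 0]}, {"claw": 0.03, "translation": [0, -0.03, 0], "twist": [0, 0, 0]}, {"claw": 0.03, "translation": [0, -0.03, 0], "twist": [0, 0, 0]}, {"claw": 0.03, "translation": [0, -0.03, 0], "twist": [0, 0, 0]}])

```text
time_s: 12.8
tool_pos: [0.4697, -0.0664, 0.1711]
eef_rot: [0.568, 0.421, 0.568, -0.421]
wrist_force: [0.6, 0.2, -2.3]
finger_gap: 0.0491
```

>>> play_rows(motion=[{"claw": 0.03, "translation": [0, -0.03, 0], "twist": [0, 0, 0]}, {"claw": 0.03, "translation": [0, -0.028, 0], "twist": [0, 0, 0]}, {"claw": 0.03, "translation": [0, -0.022, 0], "twist": [0, 0, 0]}, {"claw": 0.03, "translation": [0, -0.014, 0], "twist": [0, 0, 0]}, {"claw": 0.03, "translation": [0.001, -0.007, 0], "twist": [0, 0, 0]}])

```text
time_s: 13.22
tool_pos: [0.4711, -0.1678, 0.171]
eef_rot: [0.568, 0.422, 0.568, -0.422]
wrist_force: [0.4, 0.3, -2.0]
finger_gap: 0.0488
```

```bash
python3 - <<'E'
from h import *
s=sense();print(s['tool_pos'],s['qpos'].round(3))
f=snap('side','s5.png')
for c in ['side']:
    for r in tip_of('cell_a',c)[:4]+tip_of('white_jar',c)[:5]: print(c,r)
i=cv2.imread('pics/s5.png'); cv2.imwrite('pics/s5c.png',cv2.resize(i[190:370,250:450],None,fx=3,fy=3,interpolation=2))
E
```

```text
[ 0.47105692 -0.16780522  0.17097282] [-0.566  0.24   1.767 -0.     1.134  0.712]
side {'location': [0.5562, -0.0516, 0.0337], 'conf': 0.97}
side {'location': [0.6657, -0.1355, 0.0334], 'conf': 0.78}
side {'location': [0.5855, -0.2491, 0.0349], 'conf': 0.78}
side {'location': [0.5694, -0.1492, 0.159], 'conf': 0.32}
side {'location': [0.3746, 0.1622, 0.0019], 'conf': 0.76}
side {'location': [0.466, -0.1701, 0.0921], 'conf': 0.69}
```

View pics/s5c.png

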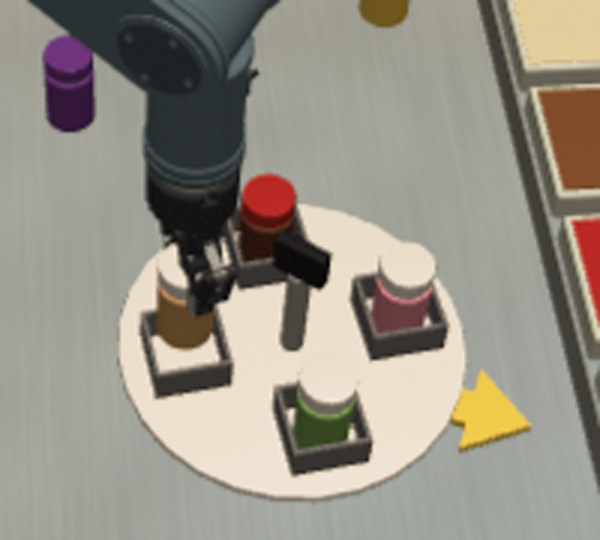

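>>> play_rows(motion=[{"claw": 0.03, "translation": [0, 0, -0.008], "twist": [0, 0, 0]}, {"claw": 0.03, "translation": [0, 0, -0.013], "twist": [0, 0, 0]}, {"claw": 0.03, "translation": [0, 0, -0.013], "twist": [0, 0, 0]}, {"claw": 0.03, "translation": [0, 0, -0.01], "twist": [0, 0, 0]}, {"claw": 0.03, "translation": [0, 0, -0.008], "twist": [0, 0, 0]}])

```text
time_s: 13.78
tool_pos: [0.4708, -0.1647, 0.1174]
eef_rot: [0.568, 0.421, 0.569, -0.421]
wrist_force: [0.6, 0.4, -1.8]
finger_gap: 0.0488
```

>>> play_rows(motion=[{"claw": 0.03, "translation": [0, 0, -0.005], "twist": [0, 0, 0]}, {"claw": 0.03, "translation": [0, 0, -0.003], "twist": [0, 0, 0]}, {"claw": 0.03, "translation": [0, 0, -0.0015], "twist": [0, 0, 0]}, {"claw": 0.03, "translation": [0, 0, 0], "twist": [0, 0, 0]}])

```text
time_s: 14.12
tool_pos: [0.4716, -0.1664, 0.1096]
eef_rot: [0.568, 0.421, 0.568, -0.421]
wrist_force: [-1.3, -0.7, -1.6]
finger_gap: 0.0489
```

>>> play_rows(motion=[{"claw": 0.03, "translation": [0, 0, -0.0015], "twist": [0, 0, 0]}, {"claw": 0.03, "translation": [0, 0, 0], "twist": [0, 0, 0]}, {"claw": 0.03, "translation": [0, 0, 0], "twist": [0, 0, 0]}])

```text
time_s: 14.37
tool_pos: [0.4719, -0.1668, 0.1092]
eef_rot: [0.569, 0.421, 0.567, -0.421]
wrist_force: [-2.4, 0.0, 6.1]
finger_gap: 0.049
```

>>> play_rows(motion=[{"claw": 0.056, "translation": [0, 0, 0], "twist": [0, 0, 0]}, {"claw": 0.065, "translation": [0, 0, 0], "twist": [0, 0, 0]}, {"claw": 0.075, "translation": [0, 0, 0], "twist": [0, 0, 0]}, {"claw": 0.075, "translation": [0, 0, 0], "twist": [0, 0, 0]}])

```text
time_s: 14.7
tool_pos: [0.4715, -0.1664, 0.1079]
eef_rot: [0.568, 0.421, 0.568, -0.421]
wrist_force: [-0.1, 0.0, -0.1]
finger_gap: 0.0749
```

>>> play_rows(motion=[{"claw": 0.08, "translation": [0, 0, 0.01], "twist": [0, 0, 0]}, {"claw": 0.08, "translation": [0, 0, 0.025], "twist": [0, 0, 0]}, {"claw": 0.08, "translation": [0, 0, 0.035], "twist": [0, 0, 0]}, {"claw": 0.08, "translation": [0, 0, 0.035], "twist": [0, 0, 0]}, {"claw": 0.08, "translation": [0, 0, 0.035], "twist": [0, 0, 0]}])

```text
time_s: 15.12
tool_pos: [0.471, -0.166, 0.2499]
eef_rot: [0.568, 0.421, 0.568, -0.421]
wrist_force: [0.3, -1.0, 0.3]
finger_gap: 0.0798
```

```bash
python3 - <<'E'
from h import *
s=sense();print(s['tool_pos'],s['qpos'].round(3))
f=snap('side','s6.png');t=snap('top','t6.png')
for c in ['side','top']:
    for n in ['cell_a','handle_grip','white_jar']:
      for r in tip_of(n,c)[:4]: print(c,n,r)
i=cv2.imread('pics/s6.png'); cv2.imwrite('pics/s6c.png',cv2.resize(i[190:370,250:450],None,fx=3,fy=3,interpolation=2))
E
```

```text
[ 0.47096621 -0.16603057  0.24991313] [-0.563  0.168  1.653  0.     1.322  0.713]
side cell_a {'location': [0.588, -0.2465, 0.0359], 'conf': 0.86}
side cell_a {'location': [0.4722, -0.1665, 0.0278], 'conf': 0.7}
side cell_a {'location': [0.669, -0.1368, 0.0331], 'conf': 0.69}
side handle_grip {'location': [0.568, -0.1492, 0.161], 'conf': 0.76}
side white_jar {'location': [0.3751, 0.1649, -0.0006], 'conf': 0.9}
side white_jar {'location': [0.4023, 0.2794, -0.0004], 'conf': 0.87}
side white_jar {'location': [0.4663, -0.1682, 0.0308], 'conf': 0.73}
top cell_a {'location': [0.671, -0.138, 0.0342], 'conf': 0.84}
top cell_a {'location': [0.5873, -0.2511, 0.0296], 'conf': 0.68}
top cell_a {'location': [0.5123, 0.476, 0.0011], 'conf': 0.65}
top cell_a {'location': [0.4749, -0.1643, 0.0322], 'conf': 0.57}
top handle_grip {'location': [0.5711, -0.1531, 0.1591], 'conf': 0.61}
top white_jar {'location': [0.406, 0.2784, 0.0015], 'conf': 0.84}
top white_jar {'location': [0.4721, -0.1683, 0.0314], 'conf': 0.66}
top white_jar {'location': [0.382, 0.1621, 0.0015], 'conf': 0.56}
```

View pics/s6c.png

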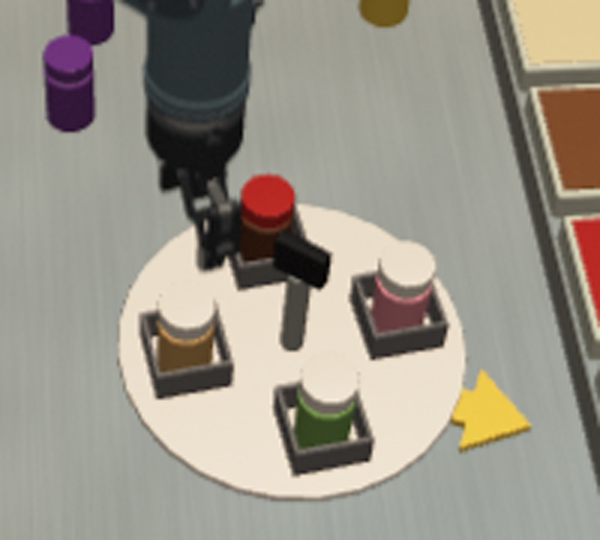

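Both jars are seated upright. Now over to the axis, turning the jaws by +127° to match the fin.

>>> play_rows(motion=[{"claw": 0.08, "translation": [0.012, 0.002, 0], "twist": [0, 0, 0.06]}, {"claw": 0.08, "translation": [0.02, 0.003, 0], "twist": [0, 0, 0.11]}, {"claw": 0.08, "translation": [0.024, 0.004, 0], "twist": [0, 0, 0.12]}, {"claw": 0.08, "translation": [0.024, 0.004, 0], "twist": [0, 0, 0.12]}, {"claw": 0.08, "translation": [0.0185, 0.002, 0], "twist": [0, 0, 0.12]}])

```text
time_s: 15.93
tool_pos: [0.5708, -0.1506, 0.2462]
eef_rot: [0.658, 0.256, 0.66, -0.256]
wrist_force: [0.2, -1.2, -0.7]
finger_gap: 0.0802
```

>>> play_rows(motion=[{"claw": 0.08, "translation": [0, 0, 0], "twist": [0, 0, 0.12]}, {"claw": 0.08, "translation": [0, 0, 0], "twist": [0, 0, 0.12]}, {"claw": 0.08, "translation": [0, 0, 0], "twist": [0, 0, 0.12]}, {"claw": 0.08, "translation": [0, 0, 0], "twist": [0, 0, 0.12]}, {"claw": 0.08, "translation": [0, 0, 0], "twist": [0, 0, 0.12]}])

```text
time_s: 16.35
tool_pos: [0.5693, -0.151, 0.246]
eef_rot: [0.704, 0.05, 0.706, -0.049]
wrist_force: [0.6, -0.8, -0.5]
finger_gap: 0.0796
```

>>> play_rows(motion=[{"claw": 0.08, "translation": [0, 0, 0], "twist": [0, 0, 0.12]}, {"claw": 0.08, "translation": [0, 0, 0], "twist": [0, 0, 0.12]}, {"claw": 0.08, "translation": [0, 0, 0], "twist": [0, 0, 0.12]}, {"claw": 0.08, "translation": [0, 0, 0], "twist": [0, 0, 0.12]}, {"claw": 0.08, "translation": [0, 0, 0], "twist": [0, 0, 0.12]}])

```text
time_s: 16.77
tool_pos: [0.5692, -0.151, 0.2461]
eef_rot: [0.688, -0.16, 0.689, 0.162]
wrist_force: [1.0, -0.2, 0.6]
finger_gap: 0.0799
```

>>> play_rows(motion=[{"claw": 0.08, "translation": [0, 0, 0], "twist": [0, 0, 0.12]}, {"claw": 0.08, "translation": [0, 0, 0], "twist": [0, 0, 0.12]}, {"claw": 0.08, "translation": [0, 0, 0], "twist": [0, 0, 0.12]}, {"claw": 0.08, "translation": [0, 0, 0], "twist": [0, 0, 0.12]}, {"claw": 0.08, "translation": [0, 0, 0], "twist": [0, 0, 0]}])

```text
time_s: 17.18
tool_pos: [0.5693, -0.151, 0.2462]
eef_rot: [0.63, -0.319, 0.631, 0.321]
wrist_force: [0.6, 0.2, -0.3]
finger_gap: 0.0797
```

```bash
python3 - <<'E'
from h import *
from scipy.spatial.transform import Rotation as R
w=snap('wrist','w7.png')
s=sense();print(s['tool_pos'],s['qpos'].round(3));q=s['eef_rot'];m=R.from_quat([q[1],q[2],q[3],q[0]]).as_matrix();print(m.round(3),np.degrees(np.arctan2(m[1,2],m[0,2])))
for n in ['handle_grip','handle','cell_a']:
      for r in tip_of(n,'wrist')[:4]: print(n,r)
for a in [np.radians(-36.2)]:
  for sx in (-25,25): 
    for sy in (-8,8):
      p=np.array([.57,-.151,.182])+np.array([np.cos(a)*sx-np.sin(a)*sy,np.sin(a)*sx+np.cos(a)*sy,0])/1000; print(sx,sy,np.round(proj(w,p)))
E
```

```text
[ 0.56935504 -0.15106969  0.24643289] [-0.449  0.333  1.442  0.     1.37  -1.38 ]
[[-0.002 -0.803  0.596]
 [ 0.001  0.596  0.803]
 [-1.     0.003 -0.   ]] 53.38265828375192
handle_grip {'location': [0.5689, -0.1509, 0.1613], 'conf': 0.68}
handle {'location': [0.5729, -0.1517, 0.1381], 'conf': 0.95}
-25 -8 [306. 225.]
-25 8 [340. 225.]
25 -8 [307. 319.]
25 8 [338. 319.]
```

View pics/w7.png

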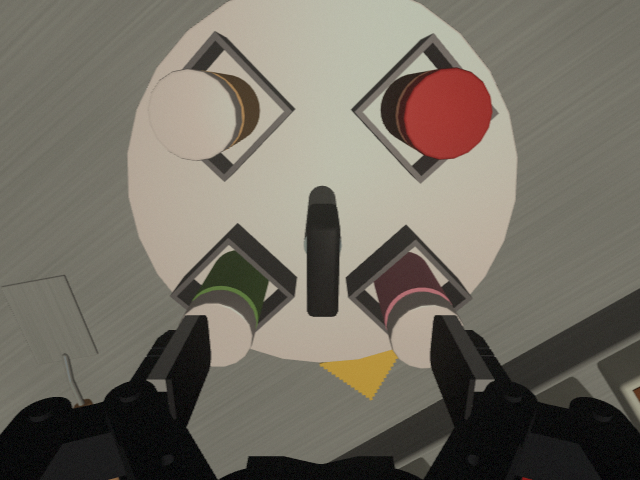

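The fin appears at u 307–339, v to 317, against my prediction of 306–340 and 319. Centred and aligned, so I'll descend and grip.

>>> play_rows(motion=[{"claw": 0.08, "translation": [0, 0, -0.015], "twist": [0, 0, 0]}, {"claw": 0.08, "translation": [0, 0, -0.02], "twist": [0, 0, 0]}, {"claw": 0.08, "translation": [0, 0, -0.02], "twist": [0, 0, 0]}, {"claw": 0.08, "translation": [0, 0, -0.02], "twist": [0, 0, 0]}, {"claw": 0.08, "translation": [0, 0, -0.01], "twist": [0, 0, 0]}])

```text
time_s: 17.8
tool_pos: [0.5686, -0.1507, 0.1601]
eef_rot: [0.631, -0.317, 0.633, 0.319]
wrist_force: [-0.4, 0.3, -0.9]
finger_gap: 0.0804
```

>>> play_rows(motion=[{"claw": 0.06, "translation": [0, 0, 0], "twist": [0, 0, 0]}, {"claw": 0.05, "translation": [0, 0, 0], "twist": [0, 0, 0]}, {"claw": 0.04, "translation": [0, 0, 0], "twist": [0, 0, 0]}, {"claw": 0.03, "translation": [0, 0, 0], "twist": [0, 0, 0]}, {"claw": 0.025, "translation": [0, 0, 0], "twist": [0, 0, 0]}])

```text
time_s: 18.22
tool_pos: [0.5705, -0.1516, 0.1642]
eef_rot: [0.632, -0.319, 0.631, 0.318]
wrist_force: [0.6, 0.2, 0.1]
finger_gap: 0.0253
```

>>> play_rows(motion=[{"claw": 0.022, "translation": [0, 0, 0], "twist": [0, 0, 0]}, {"claw": 0.02, "translation": [0, 0, 0], "twist": [0, 0, 0]}, {"claw": 0.018, "translation": [0, 0, 0], "twist": [0, 0, 0]}, {"claw": 0.016, "translation": [0, 0, 0], "twist": [0, 0, 0]}, {"claw": 0.014, "translation": [0, 0, 0], "twist": [0, 0, 0]}])

```text
time_s: 18.63
tool_pos: [0.5706, -0.1505, 0.1633]
eef_rot: [0.632, -0.318, 0.631, 0.318]
wrist_force: [2.0, 4.6, 2.8]
finger_gap: 0.0154
```

>>> play_rows(motion=[{"claw": 0.008, "translation": [0, 0, 0], "twist": [0, 0, 0]}, {"claw": 0.0, "translation": [0, 0, 0], "twist": [0, 0, 0]}, {"claw": 0.0, "translation": [0, 0, 0], "twist": [0, 0, 0]}, {"claw": 0.0, "translation": [0, 0, 0], "twist": [0, 0, 0]}])

```text
time_s: 18.97
tool_pos: [0.5706, -0.1505, 0.1633]
eef_rot: [0.632, -0.318, 0.631, 0.318]
wrist_force: [2.6, 4.4, 3.6]
finger_gap: 0.0153
```

```bash
python3 - <<'E'
from h import *
s=sense();print(s)
f=snap('side','s8.png')
i=cv2.imread('pics/s8.png'); cv2.imwrite('pics/s8c.png',cv2.resize(i[190:370,250:450],None,fx=3,fy=3,interpolation=2))
E
```

```text
{'time_s': 18.9667, 'qpos': array([-0.44766385,  0.39779651,  1.55824159,  0.00160379,  1.18434289,
       -1.38249762]), 'qvel': array([ 0.0010242 ,  0.00014337,  0.00073575, -0.00141248, -0.00252857,
       -0.00048348]), 'joint_efforts': array([-2.93421306e+00, -4.88682640e+01, -2.57005548e+01, -1.54722590e+00,
        1.28056440e-01, -2.96604924e-02]), 'tool_pos': array([ 0.57056311, -0.15050732,  0.16333911]), 'eef_rot': array([ 0.63203252, -0.31843798,  0.63067734,  0.31839951]), 'wrist_force': array([2.63361597, 4.42900559, 3.56350244]), 'ft_torque': array([ 0.66128357, -0.39923683, -0.05563859]), 'finger_gap': 0.01530327387567051}
```

View pics/s8c.png

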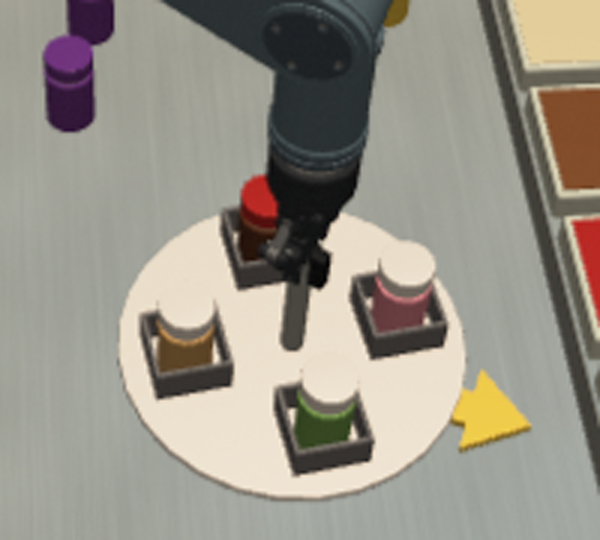

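Gripped on the fin (gap 15 mm, side load about 5 N). I'll turn it by about -121° on a smooth ramp.

>>> play_rows(motion=[{"claw": 0.0, "translation": [0.0005, 0.0007, 0], "twist": [0, 0, -0.004]}, {"claw": 0.0, "translation": [0, 0, 0], "twist": [0, 0, -0.008]}, {"claw": 0.0, "translation": [0, 0, 0], "twist": [0, 0, -0.013]}, {"claw": 0.0, "translation": [0, 0, 0], "twist": [0, 0, -0.019]}, {"claw": 0.0, "translation": [0, 0, 0], "twist": [0, 0, -0.025]}])

```text
time_s: 19.43
tool_pos: [0.5706, -0.1505, 0.1633]
eef_rot: [0.642, -0.296, 0.642, 0.296]
wrist_force: [-0.1, 2.9, 5.1]
finger_gap: 0.0153
```

>>> play_rows(motion=[{"claw": 0.0, "translation": [0, 0, 0], "twist": [0, 0, -0.03]}, {"claw": 0.0, "translation": [0, 0, 0], "twist": [0, 0, -0.035]}, {"claw": 0.0, "translation": [0, 0, 0], "twist": [0, 0, -0.038]}, {"claw": 0.0, "translation": [0, 0, 0], "twist": [0, 0, -0.04]}, {"claw": 0.0, "translation": [0, 0, 0], "twist": [0, 0, -0.04]}])

```text
time_s: 19.85
tool_pos: [0.5705, -0.1506, 0.1633]
eef_rot: [0.667, -0.236, 0.666, 0.235]
wrist_force: [0.5, 3.0, 5.1]
finger_gap: 0.0155
```

>>> play_rows(motion=[{"claw": 0.0, "translation": [0, 0, 0], "twist": [0, 0, -0.04]}, {"claw": 0.0, "translation": [0, 0, 0], "twist": [0, 0, -0.04]}, {"claw": 0.0, "translation": [0, 0, 0], "twist": [0, 0, -0.04]}, {"claw": 0.0, "translation": [0, 0, 0], "twist": [0, 0, -0.04]}, {"claw": 0.0, "translation": [0, 0, 0], "twist": [0, 0, -0.04]}])

```text
time_s: 20.27
tool_pos: [0.5705, -0.1506, 0.1634]
eef_rot: [0.687, -0.168, 0.687, 0.168]
wrist_force: [0.4, 3.3, 4.9]
finger_gap: 0.0154
```

>>> play_rows(motion=[{"claw": 0.0, "translation": [0, 0, 0], "twist": [0, 0, -0.04]}, {"claw": 0.0, "translation": [0, 0, 0], "twist": [0, 0, -0.04]}, {"claw": 0.0, "translation": [0, 0, 0], "twist": [0, 0, -0.04]}, {"claw": 0.0, "translation": [0, 0, 0], "twist": [0, 0, -0.04]}, {"claw": 0.0, "translation": [0, 0, 0], "twist": [0, 0, -0.04]}])

```text
time_s: 20.68
tool_pos: [0.5705, -0.1506, 0.1633]
eef_rot: [0.7, -0.099, 0.7, 0.098]
wrist_force: [-0.6, 2.3, 6.0]
finger_gap: 0.0156
```

>>> play_rows(motion=[{"claw": 0.0, "translation": [0, 0, 0], "twist": [0, 0, -0.04]}, {"claw": 0.0, "translation": [0, 0, 0], "twist": [0, 0, -0.04]}, {"claw": 0.0, "translation": [0, 0, 0], "twist": [0, 0, -0.04]}, {"claw": 0.0, "translation": [0, 0, 0], "twist": [0, 0, -0.04]}, {"claw": 0.0, "translation": [0, 0, 0], "twist": [0, 0, -0.04]}])

```text
time_s: 21.1
tool_pos: [0.5704, -0.1506, 0.1633]
eef_rot: [0.707, -0.028, 0.706, 0.028]
wrist_force: [-1.5, 2.6, 5.6]
finger_gap: 0.0147
```

>>> play_rows(motion=[{"claw": 0.0, "translation": [0, 0, 0], "twist": [0, 0, -0.04]}, {"claw": 0.0, "translation": [0, 0, 0], "twist": [0, 0, -0.04]}, {"claw": 0.0, "translation": [0, 0, 0], "twist": [0, 0, -0.04]}, {"claw": 0.0, "translation": [0, 0, 0], "twist": [0, 0, -0.04]}, {"claw": 0.0, "translation": [0, 0, 0], "twist": [0, 0, -0.04]}])

```text
time_s: 21.52
tool_pos: [0.5704, -0.1506, 0.1633]
eef_rot: [0.706, 0.043, 0.706, -0.043]
wrist_force: [-1.2, 1.4, 5.3]
finger_gap: 0.0151
```

```bash
python3 - <<'E'
from h import *
f=snap('side','s9.png');s=sense();print(s['qpos'].round(3),s['wrist_force'],s['ft_torque'])
i=cv2.imread('pics/s9.png'); cv2.imwrite('pics/s9c.png',cv2.resize(i[190:370,250:450],None,fx=3,fy=3,interpolation=2))
E
```

```text
[-0.447  0.398  1.558  0.     1.185 -0.324] [-0.63830297  2.41673325  5.24322306] [ 0.31733612  0.02707148 -0.23028266]
```

View pics/s9c.png

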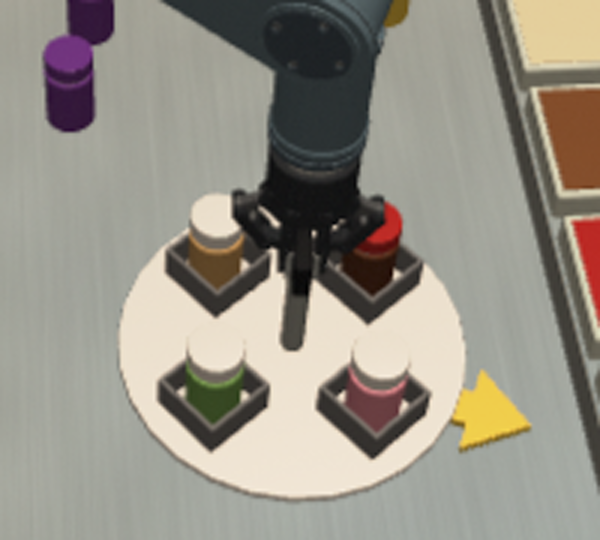

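>>> play_rows(motion=[{"claw": 0.0, "translation": [0, 0, 0], "twist": [0, 0, -0.01]}, {"claw": 0.0, "translation": [0, 0, 0], "twist": [0, 0, -0.018]}, {"claw": 0.0, "translation": [0, 0, 0], "twist": [0, 0, -0.026]}, {"claw": 0.0, "translation": [0, 0, 0], "twist": [0, 0, -0.034]}, {"claw": 0.0, "translation": [0, 0, 0], "twist": [0, 0, -0.04]}])

```text
time_s: 21.98
tool_pos: [0.5703, -0.1506, 0.1633]
eef_rot: [0.702, 0.087, 0.702, -0.088]
wrist_force: [-0.4, 1.9, 6.6]
finger_gap: 0.0155
```

>>> play_rows(motion=[{"claw": 0.0, "translation": [0, 0, 0], "twist": [0, 0, -0.04]}, {"claw": 0.0, "translation": [0, 0, 0], "twist": [0, 0, -0.04]}, {"claw": 0.0, "translation": [0, 0, 0], "twist": [0, 0, -0.04]}, {"claw": 0.0, "translation": [0, 0, 0], "twist": [0, 0, -0.04]}, {"claw": 0.0, "translation": [0, 0, 0], "twist": [0, 0, -0.04]}])

```text
time_s: 22.4
tool_pos: [0.5703, -0.1506, 0.1633]
eef_rot: [0.689, 0.157, 0.689, -0.157]
wrist_force: [-0.4, 2.9, 5.5]
finger_gap: 0.0152
```

>>> play_rows(motion=[{"claw": 0.0, "translation": [0, 0, 0], "twist": [0, 0, -0.04]}, {"claw": 0.0, "translation": [0, 0, 0], "twist": [0, 0, -0.04]}, {"claw": 0.0, "translation": [0, 0, 0], "twist": [0, 0, -0.04]}, {"claw": 0.0, "translation": [0, 0, 0], "twist": [0, 0, -0.04]}, {"claw": 0.0, "translation": [0, 0, 0], "twist": [0, 0, -0.04]}])

```text
time_s: 22.82
tool_pos: [0.5702, -0.1506, 0.1634]
eef_rot: [0.67, 0.225, 0.67, -0.225]
wrist_force: [-1.0, 2.7, 5.9]
finger_gap: 0.0157
```

>>> play_rows(motion=[{"claw": 0.0, "translation": [0, 0, 0], "twist": [0, 0, -0.04]}, {"claw": 0.0, "translation": [0, 0, 0], "twist": [0, 0, -0.04]}, {"claw": 0.0, "translation": [0, 0, 0], "twist": [0, 0, -0.04]}, {"claw": 0.0, "translation": [0, 0, 0], "twist": [0, 0, -0.04]}, {"claw": 0.0, "translation": [0, 0, 0], "twist": [0, 0, -0.04]}])

```text
time_s: 23.23
tool_pos: [0.5702, -0.1505, 0.1633]
eef_rot: [0.644, 0.291, 0.644, -0.291]
wrist_force: [-0.4, 2.7, 6.5]
finger_gap: 0.0152
```

>>> play_rows(motion=[{"claw": 0.0, "translation": [0, 0, 0], "twist": [0, 0, -0.038]}, {"claw": 0.0, "translation": [0, 0, 0], "twist": [0, 0, -0.035]}, {"claw": 0.0, "translation": [0, 0, 0], "twist": [0, 0, -0.03]}, {"claw": 0.0, "translation": [0, 0, 0], "twist": [0, 0, -0.025]}, {"claw": 0.0, "translation": [0, 0, 0], "twist": [0, 0, -0.02]}])

```text
time_s: 23.65
tool_pos: [0.5702, -0.1505, 0.1633]
eef_rot: [0.621, 0.338, 0.621, -0.338]
wrist_force: [-2.3, 2.9, 5.9]
finger_gap: 0.0152
```

>>> play_rows(motion=[{"claw": 0.0, "translation": [0, 0, 0], "twist": [0, 0, -0.014]}, {"claw": 0.0, "translation": [0, 0, 0], "twist": [0, 0, -0.009]}, {"claw": 0.0, "translation": [0, 0, 0], "twist": [0, 0, -0.005]}, {"claw": 0.0, "translation": [0, 0, 0], "twist": [0, 0, -0.002]}, {"claw": 0.0, "translation": [0, 0, 0], "twist": [0, 0, 0]}])

```text
time_s: 24.07
tool_pos: [0.5701, -0.1505, 0.1633]
eef_rot: [0.616, 0.347, 0.616, -0.347]
wrist_force: [-0.8, 3.8, 6.1]
finger_gap: 0.0154
```

```bash
python3 - <<'E'
from h import *
f=snap('side','s10.png');s=sense();print(s['tool_pos'],s['qpos'].round(4),s['wrist_force'],s['ft_torque'],'jaw',np.degrees(s['qpos'][0]-s['qpos'][5]))
t=snap('top','t10.png');w=snap('wrist','w10.png')
for c in ['side','top','wrist']:
  for n in ['red_jar','cell_a']:
    for r in tip_of(n,c)[:4]:
      d=np.array(r['location'])-[.5705,-.1505,0]; print(c,n,r,np.degrees(np.arctan2(d[1],d[0])).round(1),np.hypot(*d[:2]).round(3))
i=cv2.imread('pics/s10.png'); cv2.imwrite('pics/s10c.png',cv2.resize(i[190:370,250:450],None,fx=3,fy=3,interpolation=2))
i=cv2.imread('pics/t10.png'); cv2.imwrite('pics/t10c.png',cv2.resize(i[150:300,300:450],None,fx=4,fy=4,interpolation=2))
E
```

```text
[ 0.57012495 -0.15050042  0.16331846] [-4.4710e-01  3.9800e-01  1.5580e+00 -1.0000e-04  1.1857e+00  5.7770e-01] [-2.16285539  2.08567639  6.10152465] [0.36403103 0.11536181 0.02587463] jaw -58.71781241804404
side red_jar {'location': [0.6678, -0.1719, 0.0346], 'conf': 0.9} -12.4 0.1
side cell_a {'location': [0.5969, -0.0554, 0.0328], 'conf': 0.82} 74.5 0.099
side cell_a {'location': [0.4717, -0.1269, 0.0335], 'conf': 0.81} 166.6 0.102
side cell_a {'location': [0.6668, -0.1754, 0.0343], 'conf': 0.77} -14.5 0.099
side cell_a {'location': [0.5434, -0.2476, 0.0308], 'conf': 0.59} -105.6 0.101
top red_jar {'location': [0.5102, 0.479, 0.0029], 'conf': 0.68} 95.5 0.632
top red_jar {'location': [0.5438, -0.2484, 0.0298], 'conf': 0.34} -105.3 0.101
top cell_a {'location': [0.4759, -0.1258, 0.0317], 'conf': 0.96} 165.4 0.098
top cell_a {'location': [0.5961, -0.0525, 0.0352], 'conf': 0.76} 75.4 0.101
top cell_a {'location': [0.665, -0.1748, 0.0344], 'conf': 0.69} -14.4 0.098
top cell_a {'location': [0.5469, -0.2503, 0.0326], 'conf': 0.69} -103.3 0.103
wrist red_jar {'location': [0.6717, -0.1716, 0.0311], 'conf': 0.61} -11.8 0.103
```

View pics/s10c.png

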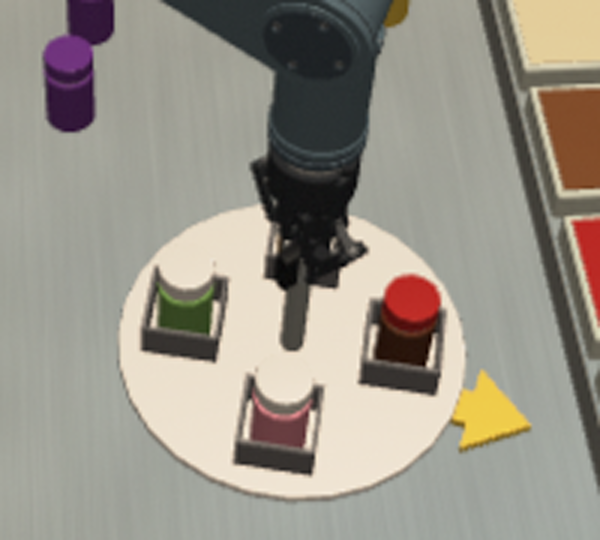

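View pics/t10c.png

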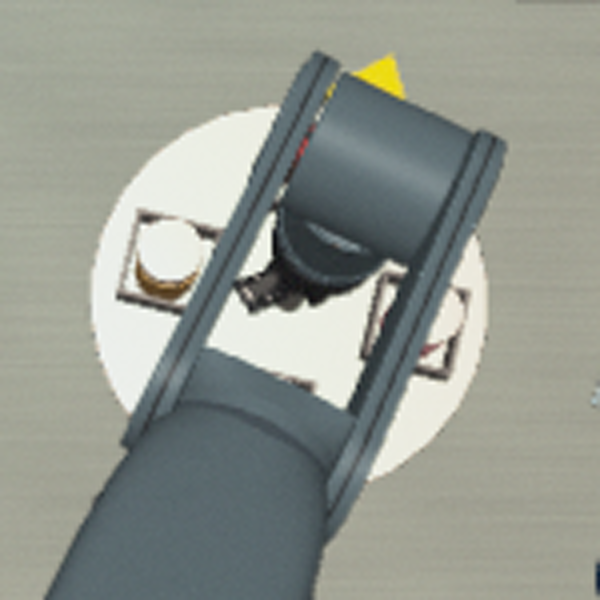

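View pics/w10.png

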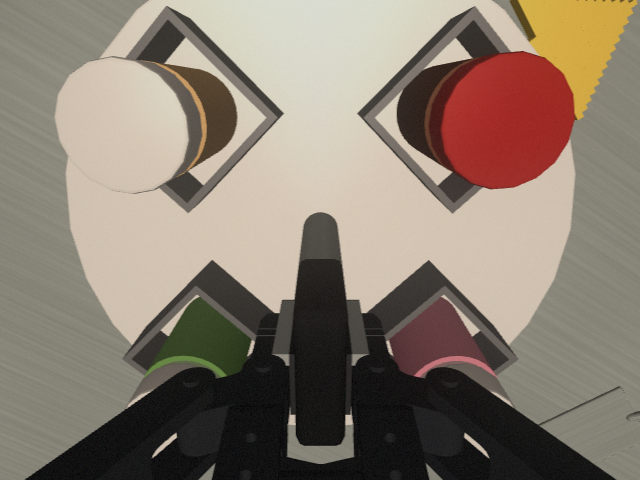

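I undershot: my rows summed to 9° too little. Everything is upright. I'll turn the rest gently.

>>> play_rows(motion=[{"claw": 0.0, "translation": [0, 0, 0], "twist": [0, 0, -0.004]}, {"claw": 0.0, "translation": [0, 0, 0], "twist": [0, 0, -0.01]}, {"claw": 0.0, "translation": [0, 0, 0], "twist": [0, 0, -0.016]}, {"claw": 0.0, "translation": [0, 0, 0], "twist": [0, 0, -0.02]}, {"claw": 0.0, "translation": [0, 0, 0], "twist": [0, 0, -0.022]}])

```text
time_s: 24.93
tool_pos: [0.5701, -0.1505, 0.1633]
eef_rot: [0.603, 0.369, 0.603, -0.369]
wrist_force: [-1.2, 3.2, 6.1]
finger_gap: 0.0156
```

>>> play_rows(motion=[{"claw": 0.0, "translation": [0, 0, 0], "twist": [0, 0, -0.022]}, {"claw": 0.0, "translation": [0, 0, 0], "twist": [0, 0, -0.02]}, {"claw": 0.0, "translation": [0, 0, 0], "twist": [0, 0, -0.018]}, {"claw": 0.0, "translation": [0, 0, 0], "twist": [0, 0, -0.014]}, {"claw": 0.0, "translation": [0, 0, 0], "twist": [0, 0, -0.008]}])

```text
time_s: 25.35
tool_pos: [0.5701, -0.1505, 0.1633]
eef_rot: [0.588, 0.393, 0.588, -0.393]
wrist_force: [-1.6, 3.8, 6.2]
finger_gap: 0.0154
```

>>> play_rows(motion=[{"claw": 0.0, "translation": [0, 0, 0], "twist": [0, 0, -0.004]}, {"claw": 0.0, "translation": [0, 0, 0], "twist": [0, 0, -0.002]}, {"claw": 0.0, "translation": [0, 0, 0], "twist": [0, 0, 0]}])

```text
time_s: 25.6
tool_pos: [0.5701, -0.1505, 0.1634]
eef_rot: [0.587, 0.395, 0.587, -0.395]
wrist_force: [-0.9, 3.4, 6.3]
finger_gap: 0.0153
```

```bash
python3 - <<'E'
from h import *
s=sense();print(s['tool_pos'],s['wrist_force'],s['ft_torque'],'jaw',np.degrees(s['qpos'][0]-s['qpos'][5]))
ax=np.array([.5702,-.1505,0])
ang=lambda p:(np.degrees(np.arctan2(p[1]-ax[1],p[0]-ax[0])).round(1),np.hypot(*(np.array(p)-ax)[:2]).round(4))
for c in ['side','wrist','top']:
  f=snap(c,c+'11.png')
  h=cv2.cvtColor(f['frame'],cv2.COLOR_RGB2HSV)
  y=cv2.inRange(h,np.array((20,120,120)),np.array((35,255,255)))
  r=cv2.inRange(h,np.array((0,190,120)),np.array((6,255,255)))
  for nm,m in (('y',y),('r',r)):
    n,l,st,ce=cv2.connectedComponentsWithStats(m)
    for k in range(1,n):
      if st[k,4]>60:
        z=.01 if nm=='y' else .127
        p=back(f,*ce[k],z)
        if np.hypot(*(p-ax)[:2])<.25: print(c,nm,st[k],ce[k].round(1),p.round(4),ang(p))
  for n in ['red_jar','cell_a']:
    for q in tip_of(n,c)[:4]: print(c,n,q['conf'],np.round(q['location'],4),ang(q['location']))
  # overlay lid circle predicted at arrow angle
  a=np.radians(-22.9); im=f['frame'][:,:,::-1].copy()
  L=lambda P,col:cv2.polylines(im,[np.array([proj(f,x) for x in P],np.float32).round().astype(int)],False,col,1)
  L([ax+[np.cos(a)*d,np.sin(a)*d,.01] for d in(.16,.227)],(255,0,255))
  tt=np.linspace(0,2*np.pi,60); L([ax+[np.cos(a)*.1+.025*np.cos(t),np.sin(a)*.1+.025*np.sin(t),.127] for t in tt],(255,255,0))
  for dx in (.069,.131):
    L([ax+np.array([np.cos(a)*dx-np.sin(a)*e,np.sin(a)*dx+np.cos(a)*e,.07]) for e in (-.031,.031)],(0,255,0))
  cv2.imwrite(f'pics/{c}11o.png',im if c=='wrist' else cv2.resize(im[190:370,250:450],None,fx=3,fy=3,interpolation=2))
E
```

```text
[ 0.57013859 -0.15046106  0.16336234] [-0.8556217   3.44670734  6.27264486] [0.39706169 0.17252936 0.00868749] jaw -67.88049461785913
side y [400 314  27  26 373] [411.9 327.8] [ 0.7436 -0.225   0.01  ] (np.float64(-23.3), np.float64(0.1887))
side r [378 288  18  14 205] [386.2 294.5] [ 0.6644 -0.1894  0.127 ] (np.float64(-22.4), np.float64(0.102))
side red_jar 0.65 [ 0.6621 -0.1884  0.0349] (np.float64(-22.4), np.float64(0.0994))
side cell_a 0.82 [ 0.6618 -0.1876  0.0355] (np.float64(-22.0), np.float64(0.0988))
side cell_a 0.79 [ 0.477  -0.1114  0.032 ] (np.float64(157.2), np.float64(0.1011))
side cell_a 0.62 [ 0.6097 -0.0593  0.0326] (np.float64(66.6), np.float64(0.0994))
side cell_a 0.58 [ 0.5314 -0.2433  0.032 ] (np.float64(-112.7), np.float64(0.1006))
wrist y [ 501    0   91   78 3801] [550.7  26. ] [ 0.7317 -0.2328  0.01  ] (np.float64(-27.0), np.float64(0.1813))
wrist r [ 452   52  122  129 9935] [517.6 115.6] [ 0.6664 -0.1895  0.127 ] (np.float64(-22.0), np.float64(0.1038))
wrist red_jar 0.75 [ 0.6621 -0.1859  0.0341] (np.float64(-21.1), np.float64(0.0985))
wrist red_jar 0.69 [ 0.4795 -0.1161  0.0288] (np.float64(159.2), np.float64(0.097))
wrist red_jar 0.61 [ 0.5715 -0.149   0.1395] (np.float64(49.1), np.float64(0.002))
wrist red_jar 0.34 [ 0.6078 -0.0569  0.0338] (np.float64(68.1), np.float64(0.1009))
top y [388 164  13  11  69] [395.4 168.6] [ 0.7614 -0.2315  0.01  ] (np.float64(-23.0), np.float64(0.2076))
top cell_a 0.88 [ 0.6091 -0.058   0.0335] (np.float64(67.2), np.float64(0.1003))
top cell_a 0.83 [ 0.4789 -0.1106  0.03  ] (np.float64(156.4), np.float64(0.0996))
top cell_a 0.64 [ 0.5376 -0.244   0.0359] (np.float64(-109.2), np.float64(0.099))
```

View pics/side11o.png

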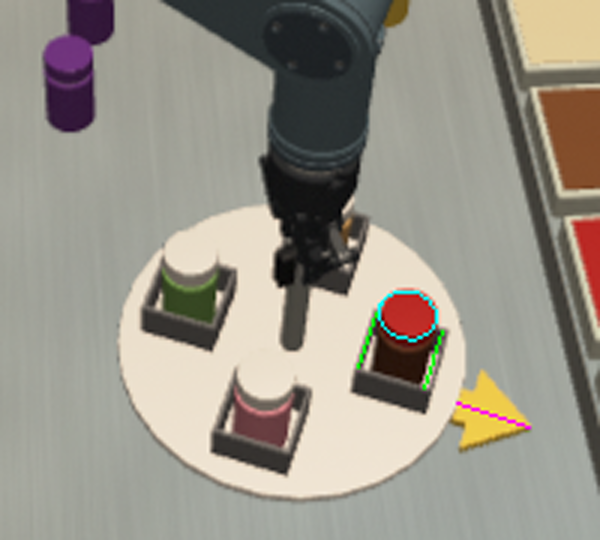

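View pics/wrist11o.png

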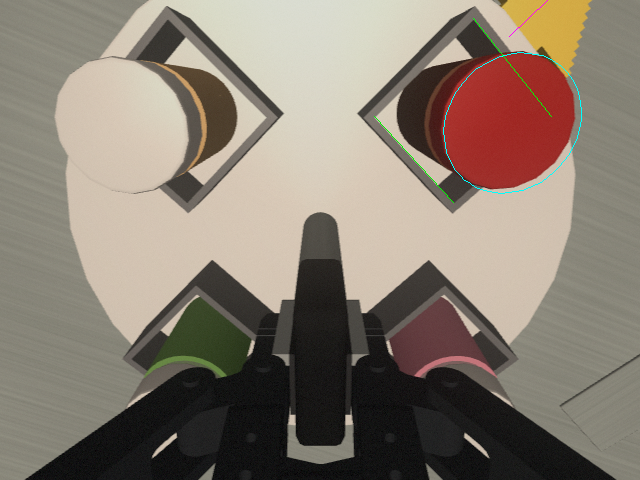

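The lid sits at about -22.2° and its pocket at about -22.9°, against the arrow at about -22.9°. I'll make a last half-degree trim and a final check of everything.

>>> play_rows(motion=[{"claw": 0.0, "translation": [0, 0, 0], "twist": [0, 0, -0.002]}, {"claw": 0.0, "translation": [0, 0, 0], "twist": [0, 0, -0.004]}, {"claw": 0.0, "translation": [0, 0, 0], "twist": [0, 0, -0.002]}, {"claw": 0.0, "translation": [0, 0, 0], "twist": [0, 0, 0]}, {"claw": 0.0, "translation": [0, 0, 0], "twist": [0, 0, 0]}])

```text
time_s: 26.47
tool_pos: [0.5701, -0.1504, 0.1633]
eef_rot: [0.585, 0.397, 0.585, -0.397]
wrist_force: [-0.4, 3.7, 6.0]
finger_gap: 0.0157
```

```bash
python3 - <<'E'
from h import *
s=sense();print(s['time_s'],s['qvel'].round(4),s['finger_gap'],s['wrist_force'],'jaw',np.degrees(s['qpos'][0]-s['qpos'][5]))
snap('side','s12.png')
for n in ['squeeze_bottle','sundae_cup','bowl','tub','spatula','red_jar','kept_jar1']:
    for r in tip_of(n,'side')[:5]: print(n,round(r['conf'],2),np.round(r['location'],3))
E
```

```text
26.4667 [0.0007 0.0015 0.0001 0.0004 0.001  0.0008] 0.015742407326795483 [-0.37476431  3.67591926  5.99577972] jaw -68.33802132953583
squeeze_bottle 0.71 [ 0.726  0.285 -0.002]
sundae_cup 0.96 [ 0.345 -0.434 -0.004]
bowl 0.5 [ 0.662 -0.187  0.036]
bowl 0.4 [0.515 0.478 0.002]
tub 0.81 [ 0.25   0.274 -0.003]
tub 0.75 [ 0.478 -0.11   0.036]
spatula 0.92 [ 0.604 -0.488 -0.002]
red_jar 0.7 [ 0.663 -0.191  0.036]
red_jar 0.62 [ 0.532 -0.24   0.037]
kept_jar1 0.97 [ 0.478 -0.112  0.034]
kept_jar1 0.81 [ 0.531 -0.242  0.034]
kept_jar1 0.38 [ 0.571 -0.15   0.021]
```

View pics/s12.png

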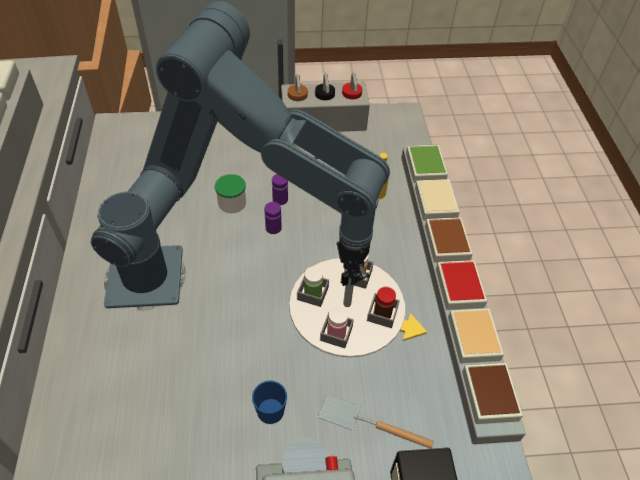

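The final picture shows the red jar at (385,302), in line with the arrow at (413,327). All the jars that show are upright, the bystanders are where they were, and the arm is still with the fin gripped. Handing in.

```bash
python3 -c "
from bench import *
print(sign_off())"
```

```text
the job is handed in; nothing more can be done
None
```

I put the red jar in cell_a and the white jar in cell_b. I then turned the carousel about -122° by its handle until the red jar lined up with the yellow arrow. I handed in at about 26.5 s, still gripping the handle with the arm at rest.

- **Alignment:** before a last trim of about half a degree, the red lid measured -22.0° to -22.4° by pixel measurement and its pocket about -22.9°, against the arrow at about -22.9°. After the trim I place the jar at about -22.7° and the pocket at about -23.4°. In the last check the network put the red jar at about -23.6°, within its error.
- **Jars and bystanders:** the red, pink and green jars were upright and seated in the last picture. The white jar was hidden behind the gripper there, but the wrist picture just before the trim showed it upright in its pocket. The bottle, cup, bowl, tub and spatula were within measurement error of where they started.
- **Grip:** the gripper measured 15.7 mm on the 16 mm fin, with about 7 N at the wrist.
- **Disagreements:** my first turn stopped 9° short because I summed the rows wrong, and I made it up gently. The networks also returned a few false hits, which I discarded, and one wrist reading put the jar at -21.1°.

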